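# Load the drying hood through its sash

### The arm

A 6-joint arm with a two-finger parallel gripper is mounted at the origin on a cart in front of the work surface, level with it; the furniture and walls round the work are solid. World frame = base frame: x ahead of the robot, y to its left, z up, the work surface at z = 0. Lengths are in m, angles in degrees, forces in N, time in s.
With the tool pointing down it reaches from about 0.4 to 0.825 m from the base axis. Payload 7 kg.
Tool frame: the origin (TCP) lies at the very end of the fingers, on their centre line; the grasp point (between the pads) lies 19 mm behind it (ctrl.pinch_z is the distance from the TCP to the grasp point, in m); z points along the fingers, x is the direction in which the jaws open and shut, and the axes are right-handed (so a half turn about z gives the same grasp; the last joint's range is limited). The gripper opens to 88 mm and grips with 3 to 60 N. Pads are 19 mm wide; open, the fingers measure 130 mm over their backs; the gripper's body (78 mm by 193 mm) begins 47 mm behind the grasp point.
Start: joints at [80.678, 20.546, 0.682, 0, -70.136, -16.507], TCP at [0.294, 0.608, 0.227] pointing down, gripper open.
Joint ranges: [-176.03, 176.03], [-82.01, 121.73], [-58.28, 71.71], [-173.87, 95.51], [-174.79, -0.11], [-173.66, 173.66]. Speed limits (degrees/s): [136.94, 136.94, 172.46, 180, 180, 180].

### API

Orientations are given as [roll, pitch, yaw] about the fixed x, y, z axes, in that order (R = Rz(yaw) Ry(pitch) Rx(roll)).
In Python, from plant import ctrl gives the robot as it stands.
- The arm moves only by the tool carry_out, never from a script. Its argument "increments" is a list of rows, each a list of 7 numbers: the turn, a rotation vector about the world's x, y, z in degrees, then the shift along the world's x, y, z in mm, then the closure, from 0 (fully open) to 1 (shut). In form: [[ax, ay, az, dx, dy, dz, grip], ...]. A call has 1 to 20 rows; each row is the pose to reach, as a shift and turn from the pose commanded when the call began; what a row does not reach only later rows make up. A row lasts 1/8 s, in which the tool goes at most 62.5 mm and 10.7 degrees, less where a joint would pass 70% of its speed; a pose out of reach is approached as far as the arm can. A call with a gripper value outside its range is refused whole. The fingers move at their own pace and stop on an object; the grip force is fixed at half the most. Time passes only in rows, so rows that repeat a pose let the fingers close. It gives the time, the measured TCP pose, the force and the opening at its end, in the units of the state.
- ctrl.get_obs(): the state, without advancing time (a new reading comes with each control period).
- ctrl.snapshot(name): name is "scene" or "side" or "wrist"; returns a dict with "pixels" (384x512x3 uint8, blue, green, red), "intrinsics" (3x3 intrinsics, pixels), "rvec" (rotation vector, rad) and "tvec" (3), from world to camera coordinates, as OpenCV has them; the wrist camera has in their place "hand_eye" (4x4, takes a point from camera to tool coordinates, whose origin is the TCP and whose axes are the tool frame's). Camera axes: x right, y down, z forward; pixel columns grow to the right and rows downward; lengths in m; the calibration is good to about 2 mm. A picture is of the moment at which its call begins: read the wrist's pose just before it. There is no depth.
- ctrl.close_job(): hands the job in, once; it reports no verdict.
Trained networks look in a picture, given as the dict that the camera call returned (one of the last four; its "shot" number tells which), for a name from the list of things; names that differ only in an ending like _2 or _b are one class to them, and where a whole thing is asked for, a point or a joint stands for the part that bears it (a point fixed in the world has none). Each returns a list of dicts, best first, with "confidence" (0 to 1); they miss things now and then, are a little off and sometimes report something else, mostly with a low value. They report only what shows in the picture. A call takes as long as a camera call.
- ctrl.search_frame(picture, label): "centre" ([x, y, z] in m, in world coordinates, good to about 4 mm: the middle of the surface that is visible of it).
- ctrl.outline_of(picture, label): "pixels" (384x512 bool, what is visible of it).
The state is a dict: "clock": time; "joint_pos": joint angles; "qvel": joint speeds; "tau": joint torques, N m; "tool_pos": TCP position; "orientation": TCP orientation; "force": force on the tool from outside, world axes, zero at the start; "moment": the same for the moment, N m; "opening": finger opening in m.
Only numpy, scipy, OpenCV 4.12 (cv2) and the standard library are available. Lean on these libraries where they do the work, as an engineer would, in place of code of your own. Each camera call takes 0.05 s, during which the arm holds its last target. There are 200 camera calls.

### The job

Raise the clear front sash of the drying hood by its black pull, nearly all the way up. Then swing the orange loading cup over by its black tab until all four wooden balls have rolled down the chute into the hood, and swing the cup gently back to stand upright on its rest. Finally lower the sash gently until it is fully shut, with every ball inside, and leave the sanding block and the brush where they lie.

Things in the scene. Friction and masses are not known exactly. Their poses are not given: they have to be found in the camera images.
- drying_hood: Clear-panelled box in an aluminium frame, white back, black vent collar on its roof; 210 mm wide (y), 120 deep (x), 290 high, fixed. Origin on the bench under the middle of its front edge; x points into the hood, y left along its front as one looks in, z up. Opening from the sill (34 mm high) up to 175 mm; the inner floor slopes down to the back, so balls stay in.
- sash (a joint): Clear sliding sash in an aluminium frame that closes the front of the hood. Metres raised: 0 fully shut, 0.09 at the upper stop. It starts shut or up to 30 mm open. It stays at any height where it is left (about 6 N to raise, about 2 N to push down; mass about 0.18 kg).
- sash_grip (a point): Grip point of the sash's black pull: a bar 14 mm wide (y of the hood), 20 mm tall and 92 mm long that stands straight out from the sash towards the front (-x of the hood), 160 mm above the bench when shut, near the right (-y) side. The point lies in the middle of its section, 25 mm from its free end and 69 mm in front of the sash panel. It moves straight up with the sash.
- loading_cup (a joint): Tip angle (rad) of the orange loading cup about the horizontal pivot at its lip nearest the hood (pivot axis parallel to the hood's y): 0 standing upright on its rest, 1.92 at the stop, when it lies past level with its mouth towards the chute. At about 1.8 and more all balls roll out. Light (about 0.12 kg); its weight swings it back to 0 when it is let go.
- cup_tab (a point): Centre of the round black tab on the cup's rim, on the side away from the hood: a disc 26 mm in diameter and 14 mm thick, its flat faces looking to +y and -y of the hood, joined to the cup by an arm 10 mm thick. It lies 108 mm from the pivot, at the pivot's height when the cup is upright, and swings up and over towards the hood, in a vertical plane, as the cup tips. The disc can turn between two fingers that pinch its flat faces.
- cup_pivot (a point): Middle of the cup's pivot axis, 115 mm above the bench and 95 mm in front of the hood's front edge, on the blue loading stand (fixed to the bench, its chute 82 mm wide inside, between cheeks 145 mm high, leading into the hood's opening left of the middle). The cup is 78 mm across at the mouth and 55 mm deep, its mouth level with the pivot and centred 42 mm from it.
- sanding_block: Brown sanding block, 60x99x23 mm, lying loose on the bench; to be left alone. Origin under its centre.
- flat_brush: Flat paint brush, 37x198x12 mm, lying loose on the bench; to be left alone. Origin under its centre.
- ball_1_center (a point): Centre of a light wooden ball, 20 mm in diameter, 12 g; one of four that start in the cup.
- ball_2_center (a point): Centre of a light wooden ball, 20 mm in diameter, 12 g; one of four that start in the cup.
- ball_3_center (a point): Centre of a light wooden ball, 20 mm in diameter, 12 g; one of four that start in the cup.
- ball_4_center (a point): Centre of a light wooden ball, 20 mm in diameter, 12 g; one of four that start in the cup.

How it is judged:
By the outcome, as a careful person would: the job done as asked, in the order asked, and still so for the second after the job is handed in, with the robot touching nothing.
It also fails if it takes over 67 s, if anything falls off the work surface, if the arm or the gripper's body presses on something with over 40 N, if the wrist force passes 120 N, or if a joint passes its speed limit or range.

## Working session

There is one attempt and no reset: what is moved stays moved. The work goes in short steps, Python scripts to look and compute and a tool call to move; the robot and the scene stay as the last step left them, time stands still between calls to the robot, and variables do not carry over. Pictures are saved under pics/ and viewed, about 8 in all and at most 12, crops included, and the job is handed in when it is done.

Besides the shell and the picture viewer there is one more tool, called after "Call:" as name([rows], argument=value, ...), one row to a line, values as JSON. carry_out: Moves the arm, as the interface text tells. Its arguments: {"type":"object","properties":{"increments":{"type":"array"}},"required":["increments"]}

```bash
mkdir -p pics; cat > h.py <<'E'
from plant import ctrl
import cv2, numpy as np
def shot(n,f=None):
    s=ctrl.snapshot(n)
    if f: cv2.imwrite('pics/'+f,s['pixels'])
    return s
def proj(s,P):
    return cv2.projectPoints(np.array(P,float).reshape(-1,3),np.array(s['rvec'],float),np.array(s['tvec'],float),np.array(s['intrinsics'],float),None)[0].reshape(-1,2)
E
python3 - <<'E'
from h import *
o=ctrl.get_obs();print({k:np.round(v,3) for k,v in o.items() if k in('clock','tool_pos','orientation','opening','force')})
ims=[]
for n in('scene','side'):
    s=shot(n);ims.append(s['pixels'])
    R=cv2.Rodrigues(np.array(s['rvec'],float))[0];print(n,'cam',-R.T@np.array(s['tvec']).ravel())
    for l in('drying_hood','sash','sash_grip','loading_cup','cup_tab','cup_pivot','ball_1_center','sanding_block','flat_brush'):
        try:
            r=ctrl.search_frame(s,l);print(l,[(np.round(d['centre'],3).tolist(),round(d['confidence'],2)) for d in r[:4]])
        except Exception as e: print(l,e)
cv2.imwrite('pics/a.png',cv2.resize(np.vstack(ims),(0,0),fx=.78,fy=.78))
cv2.imwrite('pics/a1.png',ims[0]);cv2.imwrite('pics/a2.png',ims[1])
E
```

```text
{'clock': np.float64(0.0), 'tool_pos': array([0.294, 0.607, 0.226]), 'orientation': array([-1.79992e+02, -9.20000e-02, -1.15836e+02]), 'force': array([ 1.106,  0.83 , -0.474]), 'opening': np.float64(0.087)}
scene cam [ 0.12665035 -0.01101201  0.85877876]
drying_hood [([0.494, 0.435, 0.252], 0.69)]
sash [([0.479, 0.413, 0.154], 0.73)]
sash_grip [([0.48, 0.414, 0.151], 0.63)]
loading_cup [([0.382, 0.338, 0.108], 0.94), ([0.386, 0.336, 0.079], 0.51)]
cup_tab [([0.385, 0.335, 0.103], 0.87)]
cup_pivot [([0.386, 0.334, 0.06], 0.55)]
ball_1_center []
sanding_block [([0.425, 0.2, 0.026], 0.66), ([0.384, 0.334, 0.062], 0.56)]
flat_brush [([0.558, 0.103, 0.012], 0.7), ([0.384, 0.334, 0.059], 0.62)]
side cam [ 0.40420599 -0.52902617  0.47804415]
drying_hood [([0.523, 0.41, 0.196], 0.88)]
sash [([0.499, 0.408, 0.145], 0.89)]
sash_grip [([0.497, 0.403, 0.148], 0.73)]
loading_cup [([0.381, 0.292, 0.107], 0.68)]
cup_tab [([0.382, 0.298, 0.103], 0.69)]
cup_pivot [([0.398, 0.336, 0.068], 0.91)]
ball_1_center []
sanding_block [([0.408, 0.219, 0.026], 0.5)]
flat_brush [([0.561, 0.09, 0.01], 0.75), ([0.496, 0.403, 0.148], 0.51)]
```

View pics/a.png

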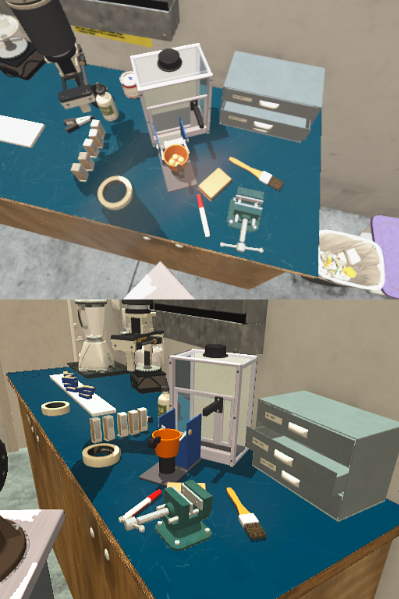

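The overview shows the hood (scene about (220,130), side about (270,130)), the orange cup in front of it, and the pull on the right. I need a closer look to fit the hood's pose.

```bash
python3 - <<'E'
import cv2,numpy as np
a=cv2.imread('pics/a1.png')[50:250,155:290];b=cv2.imread('pics/a2.png')[50:250,185:335]
cv2.imwrite('pics/b.png',np.hstack([cv2.resize(a,(0,0),fx=2.8,fy=2.8,interpolation=2),cv2.resize(b,(0,0),fx=2.8,fy=2.8,interpolation=2)]))
E
```

```text
(no output)
```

View pics/b.png

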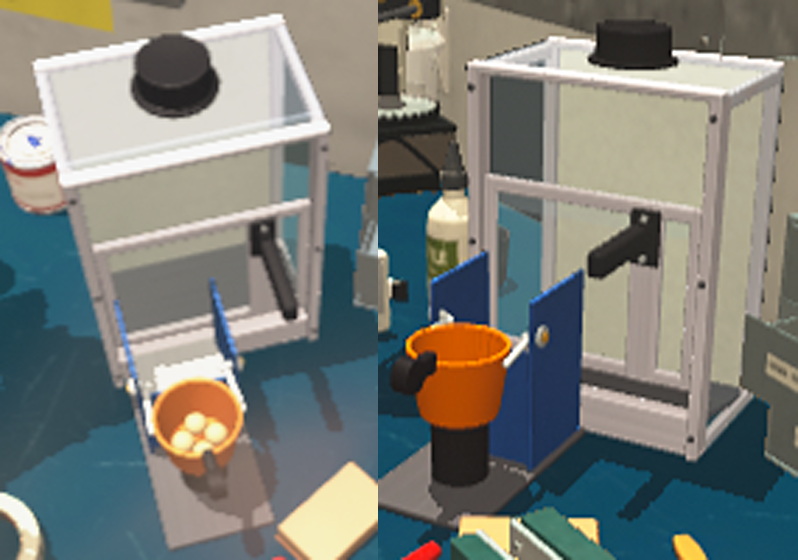

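```bash
cat > fit.py <<'E'
from h import *
from scipy.optimize import least_squares
A=shot('scene');B=shot('side')
a=lambda u,v:(155+u/2.8,50+v/2.8)
b=lambda u,v:(185+(u-378)/2.8,50+v/2.8)
def pts(p):
    x,y,w,yc,yp,h,xp=p
    H=lambda X:np.array([x+np.cos(w)*X[0]-np.sin(w)*X[1],y+np.sin(w)*X[0]+np.cos(w)*X[1],X[2]])
    tab=H((-.203,yc,.115));end=H((xp-.025,yp,.16+h))
    return ([H((0,.105,.29)),H((0,-.105,.29)),H((.12,-.105,.29)),H((.12,.105,.29)),H((0,-.105,0)),tab,end],
     [H((0,.105,.29)),H((0,-.105,.29)),H((.12,-.105,.29)),H((0,-.105,0)),tab,end]),H
ua=np.array([a(*q) for q in[(62,185),(328,128),(281,17),(37,63),(316,340),(212,465),(289,310)]])
ub=np.array([b(*q) for q in[(470,65),(722,100),(783,64),(692,458),(407,375),(597,264)]])
def f(p):
    (P,Q),_=pts(p);return np.r_[(proj(A,P)-ua).ravel(),(proj(B,Q)-ub).ravel()]
r=least_squares(f,[.48,.42,.8,.03,-.06,.01,-.069],loss='soft_l1')
print(np.round(r.x,4),np.degrees(r.x[2]));print(np.round(f(r.x).reshape(-1,2),1).tolist())
_,H=pts(r.x);x=r.x
print('tab',H((-.203,x[3],.115)),'pivot',H((-.095,x[3],.115)),'grip',H((x[6],x[4],.16+x[5])))
E
python3 fit.py
```

```text
[ 0.4831  0.4146  1.0048  0.0327 -0.0542  0.018  -0.0619] 57.56835541697861
[[-1.5, -4.7], [-0.2, -1.8], [2.9, 1.7], [0.4, 0.3], [-0.4, -3.1], [3.1, 8.3], [0.4, -0.6], [0.5, -1.6], [-0.2, -2.5], [-0.9, 0.7], [1.1, -1.0], [-2.1, 0.8], [-0.5, 0.3]]
tab [0.34661789 0.26073491 0.115     ] pivot [0.40453754 0.35189035 0.115     ] grip [0.49561217 0.33318258 0.17802072]
```

Call:
carry_out([
  [0,0,0,0,0,60,0.3],
  [0,0,-9,0,-30,100,0.3],
  [0,0,-19,10,-65,100,0.3],
  [0,0,-29,25,-100,100,0.3],
  [0,0,-39,40,-135,100,0.3],
  [0,0,-49,55,-170,100,0.3],
  [0,0,-59,70,-205,100,0.3],
  [0,0,-69,90,-240,100,0.3],
  [0,0,-79,110,-275,100,0.3],
  [0,0,-89,130,-310,100,0.3],
  [0,0,-96.6,146,-337,100,0.3],
  [0,0,-96.6,146,-337,100,0.3],
  [0,0,-96.6,146,-337,100,0.3],
])

```text
clock: 2.72
tool_pos: [0.4401, 0.2706, 0.3266]
orientation: [180.0, -0.0, 147.6]
force: [0.2, 0.4, -0.2]
opening: 0.0611
```

```bash
cat >> h.py <<'E'
from scipy.spatial.transform import Rotation as Ro
def wshot(f=None):
    o=ctrl.get_obs();s=shot('wrist',f)
    T=np.eye(4);T[:3,:3]=Ro.from_euler('xyz',o['orientation'],degrees=True).as_matrix();T[:3,3]=o['tool_pos']
    W=np.linalg.inv(T@np.array(s['hand_eye']));s2=dict(s);s2['rvec']=cv2.Rodrigues(W[:3,:3])[0];s2['tvec']=W[:3,3]
    return s,s2
E
python3 - <<'E'
from h import *
s,s2=wshot('c.png')
o=ctrl.get_obs();print({k:np.round(v,3) for k,v in o.items() if k in('clock','joint_pos','tool_pos','orientation','opening')})
print(np.array(s['hand_eye']).round(3))
for l in('sash_grip','cup_tab','sash'): print(l,[(np.round(d['centre'],3),d['confidence']) for d in ctrl.search_frame(s,l)[:2]])
print(proj(s2,[[.3466,.2607,.115],[.4045,.3519,.115],[.4956,.3332,.178]]))
E
```

```text
{'clock': np.float64(2.775), 'joint_pos': array([ 5.3415e+01,  2.4720e+00, -9.3750e+00, -7.0000e-03, -7.8141e+01,
       -8.5766e+01]), 'tool_pos': array([0.44 , 0.271, 0.327]), 'orientation': array([ 1.79987e+02, -6.00000e-03,  1.47647e+02]), 'opening': np.float64(0.061)}
[[ 1.    -0.001 -0.001  0.   ]
 [ 0.001  0.951  0.31  -0.085]
 [ 0.    -0.31   0.951 -0.158]
 [ 0.     0.     0.     1.   ]]
sash_grip [(array([0.496, 0.389, 0.132]), 0.74), (array([0.374, 0.333, 0.109]), 0.63)]
cup_tab [(array([0.372, 0.337, 0.108]), 0.86), (array([0.381, 0.312, 0.083]), 0.3)]
sash [(array([0.498, 0.395, 0.129]), 0.97)]
[[326.73628281 110.99166554]
 [321.21004736 201.12631188]
 [249.04959523 250.10666265]]
```

View pics/c.png

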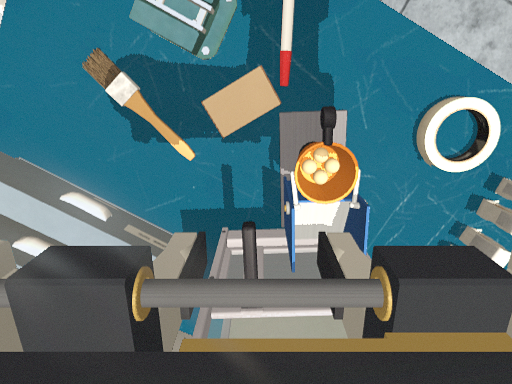

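The wrist picture shows the tab at about (328,118), the pull's free end at (249,223), and the stand's front edge from (280,113) to (347,112). The predictions land within a few pixels of these, so I'll refine with them.

```bash
python3 - <<'E'
from h import *
s,s2=wshot()
K=np.array(s['intrinsics']);R=cv2.Rodrigues(s2['rvec'])[0];c=-R.T@s2['tvec'];print('f',K[0,0])
def at(u,v,z):
    d=R.T@np.linalg.inv(K)@np.array([u,v,1.]);return c+d*(z-c[2])/d[2]
p,q=at(280,113,.004),at(347,112,.004);d=p-q;print('plate',p,q,np.linalg.norm(d),np.degrees(np.arctan2(d[1],d[0]))+90)
print('tab top disc ends',at(327.5,107,.121),at(327.5,131,.115),'mid',at(328,118,.117))
for z in(.16,.175,.185,.198): print('pull end top',z,at(249,223,z))
E
```

```text
f 318.88591151877273
plate [0.39124446 0.24544178 0.004     ] [0.30755062 0.29683417 0.004     ] 0.09821321848398222 58.4478970971723
tab top disc ends [0.34427376 0.2567749  0.121     ] [0.35631069 0.28119008 0.115     ] mid [0.34903918 0.26827403 0.117     ]
pull end top 0.16 [0.48280442 0.31339906 0.16      ]
pull end top 0.175 [0.47869021 0.30812027 0.175     ]
pull end top 0.185 [0.47594741 0.30460108 0.185     ]
pull end top 0.198 [0.47238176 0.30002612 0.198     ]
```

Call:
carry_out([
  [0,0,0,25,28,0,0.45],
  [0,0,0,51,57,-20,0.45],
  [0,0,0,51,57,-60,0.45],
  [0,0,0,51,57,-100,0.45],
  [0,0,0,51,57,-130,0.45],
  [0,0,0,51,57,-150,0.45],
  [0,0,0,51,57,-160,0.45],
  [0,0,0,51,57,-160,0.45],
  [0,0,0,51,57,-160,0.6],
  [0,0,0,51,57,-160,0.7],
  [0,0,0,51,57,-160,0.8],
  [0,0,0,51,57,-160,0.9],
  [0,0,0,51,57,-160,0.9],
  [0,0,0,51,57,-160,0.9],
])

```text
clock: 4.72
tool_pos: [0.4915, 0.3274, 0.1669]
orientation: [180.0, 0.0, 147.6]
force: [2.3, -1.9, 3.0]
opening: 0.014
```

```bash
python3 - <<'E'
from h import *
s=shot('side');cv2.imwrite('pics/d.png',cv2.resize(s['pixels'][50:250,185:335],(0,0),fx=3.5,fy=3,interpolation=2))
E
```

```text
(no output)
```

View pics/d.png

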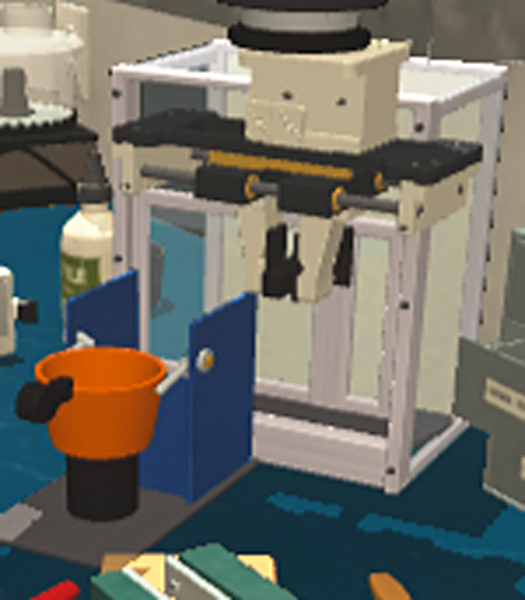

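The fingers closed to 14 mm, with the black pull between them (about (285,265)). Raising the sash now.

Call:
carry_out([
  [0,0,0,0,0,3,0.9],
  [0,0,0,0,0,9,0.9],
  [0,0,0,0,0,17,0.9],
  [0,0,0,0,0,25,0.9],
  [0,0,0,0,0,33,0.9],
  [0,0,0,0,0,41,0.9],
  [0,0,0,0,0,48,0.9],
  [0,0,0,0,0,54,0.9],
  [0,0,0,0,0,58,0.9],
  [0,0,0,0,0,60,0.9],
  [0,0,0,0,0,60,0.9],
])

```text
clock: 6.15
tool_pos: [0.4914, 0.3274, 0.2261]
orientation: [-180.0, 0.0, 147.6]
force: [5.8, -1.6, -2.3]
opening: 0.0135
```

Call:
carry_out([
  [0,0,0,0,0,2,0.9],
  [0,0,0,0,0,4,0.9],
  [0,0,0,0,0,4,0.9],
])

```text
clock: 6.52
tool_pos: [0.4914, 0.3274, 0.23]
orientation: [-180.0, 0.0, 147.6]
force: [5.6, -0.7, -2.8]
opening: 0.014
```

```bash
python3 - <<'E'
from h import *
s=shot('side');cv2.imwrite('pics/e.png',cv2.resize(s['pixels'][40:250,185:335],(0,0),fx=3.5,fy=2.8,interpolation=2))
E
```

```text
(no output)
```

View pics/e.png

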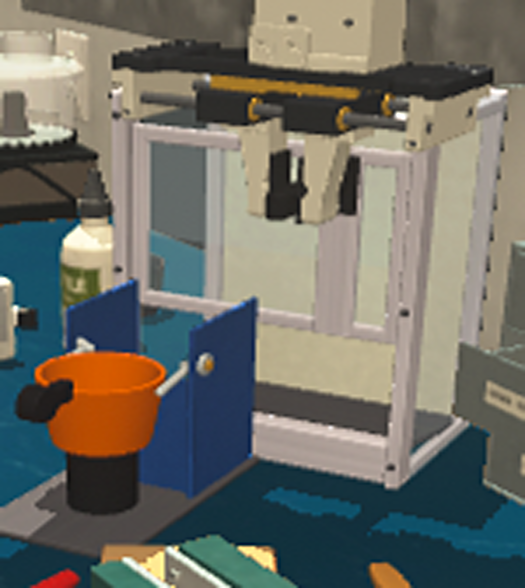

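The sash is clearly up (bottom rail at about row 320). I'll feel for the stop in small steps.

Call:
carry_out([
  [0,0,0,0,0,1.5,0.9],
  [0,0,0,0,0,3,0.9],
  [0,0,0,0,0,3,0.9],
])

```text
clock: 6.95
tool_pos: [0.4914, 0.3274, 0.2329]
orientation: [-180.0, 0.0, 147.6]
force: [6.6, -1.2, -4.0]
opening: 0.0143
```

Call:
carry_out([
  [0,0,0,0,0,1.5,0.9],
  [0,0,0,0,0,3,0.9],
  [0,0,0,0,0,3,0.9],
])

```text
clock: 7.32
tool_pos: [0.4914, 0.3274, 0.2357]
orientation: [-180.0, 0.0, 147.6]
force: [6.6, -1.1, -5.9]
opening: 0.0137
```

Call:
carry_out([
  [0,0,0,0,0,1.5,0.9],
  [0,0,0,0,0,3,0.9],
  [0,0,0,0,0,3,0.9],
])

```text
clock: 7.7
tool_pos: [0.4913, 0.3274, 0.2359]
orientation: [-179.9, -0.0, 147.5]
force: [13.0, 1.6, -21.2]
opening: 0.0139
```

```bash
python3 - <<'E'
from h import *
s=shot('side');o=ctrl.get_obs();print(o['force'],o['tool_pos'],o['opening'])
cv2.imwrite('pics/f.png',cv2.resize(s['pixels'][40:250,185:335],(0,0),fx=3.5,fy=2.8,interpolation=2))
a=cv2.imread('pics/e.png');b=cv2.imread('pics/f.png')
# rail shift between the two pictures, bottom-rail strip
t=a[290:340,255:390];r=cv2.matchTemplate(b[270:360,255:390],t,cv2.TM_CCOEFF_NORMED);print(cv2.minMaxLoc(r)[1::2], 'no shift=20')
# edge of bottom rail vs model
x=[.4831,.4146,np.radians(58)]
H=lambda X:[x[0]+np.cos(x[2])*X[0]-np.sin(x[2])*X[1],x[1]+np.sin(x[2])*X[0]+np.cos(x[2])*X[1],X[2]]
P=proj(s,[H((0,-.03,z)) for z in(.115,.12,.125,.13,.29,0)]);print(np.c_[(P[:,0]-185)*3.5,(P[:,1]-40)*2.8].round())
E
```

```text
[ 13.63398877   1.45331409 -20.61641943] [0.4912588  0.32739578 0.2358936 ] 0.014090530733045979
(0.8908979296684265, (0, 13)) no shift=20
[[299. 331.]
 [299. 325.]
 [300. 319.]
 [300. 313.]
 [311. 109.]
 [292. 461.]]
```

The stop is found at TCP z ≈ 0.236 (90 mm), so shut is TCP z ≈ 0.146. I'll back off about 5 mm, release, and go over the tab.

Call:
carry_out([
  [0,0,0,0,0,-4,0.9],
  [0,0,0,0,0,-7.5,0.9],
  [0,0,0,0,0,-7.5,0.9],
  [0,0,0,0,0,-7.5,0.45],
  [0,0,0,0,0,-7.5,0.45],
  [0,0,0,0,0,-7.5,0.45],
  [0,0,0,0,0,10,0.45],
  [0,0,0,0,0,40,0.45],
  [0,0,0,0,0,80,0.45],
  [0,0,0,-35,-15,85,0.45],
  [0,0,0,-75,-30,85,0.45],
  [0,0,0,-115,-48,60,0.45],
  [0,0,0,-142,-60,20,0.45],
  [0,0,0,-142,-60,-20,0.45],
  [0,0,0,-142,-60,-39,0.45],
  [0,0,0,-142,-60,-39,0.45],
])

```text
clock: 9.75
tool_pos: [0.3488, 0.2672, 0.2007]
orientation: [-179.9, 0.0, 147.6]
force: [-0.5, 0.6, 1.2]
opening: 0.0485
```

```bash
python3 - <<'E'
from h import *
s,s2=wshot('g.png');print(ctrl.get_obs()['tool_pos'])
print(proj(s2,[[.349,.267,.115],[.3466,.2607,.115]]))
E
```

```text
[0.34935157 0.267841   0.20163669]
[[261.06462078 197.07340065]
 [259.36744988 189.29415154]]
```

View pics/g.png

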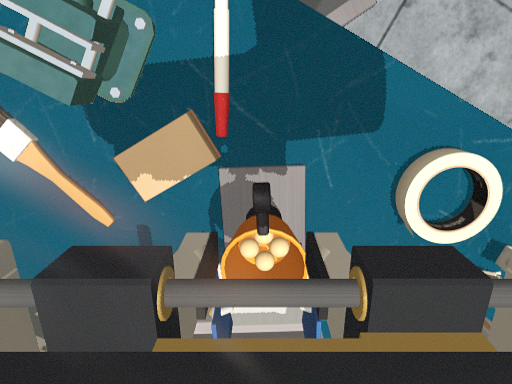

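The tab shows at about (262,197), matching the prediction of (261,197). Descending and pinching.

Call:
carry_out([
  [0,0,0,0,0,-35,0.5],
  [0,0,0,0,0,-65,0.5],
  [0,0,0,0,0,-85,0.5],
  [0,0,0,0,0,-95,0.5],
  [0,0,0,0,0,-98,0.5],
  [0,0,0,0,0,-98,0.6],
  [0,0,0,0,0,-98,0.7],
  [0,0,0,0,0,-98,0.8],
  [0,0,0,0,0,-98,0.9],
  [0,0,0,0,0,-98,0.9],
  [0,0,0,0,0,-98,0.9],
])

```text
clock: 11.18
tool_pos: [0.3492, 0.2676, 0.1028]
orientation: [180.0, 0.0, 147.6]
force: [0.2, -0.8, 4.6]
opening: 0.0139
```

Call:
carry_out([
  [0,0,0,0.4,0.7,12.9,0.9],
  [0,0,0,1.6,2.6,25.7,0.9],
  [0,0,0,3.7,5.8,38,0.9],
  [0,0,0,6.5,10.3,49.9,0.9],
  [0,0,0,10,16,61,0.9],
  [0,0,0,14.2,22.7,71.2,0.9],
  [0,0,0,19,30.4,80.4,0.9],
  [0,0,0,24.4,39.1,88.5,0.9],
  [0,0,0,24.4,39.1,88.5,0.9],
])

```text
clock: 12.3
tool_pos: [0.3726, 0.3071, 0.1913]
orientation: [-179.9, -0.1, 147.6]
force: [-9.7, 1.4, 1.3]
opening: 0.0142
```

Call:
carry_out([
  [0,0,0,5,10,6.7,0.9],
  [0,0,0,11,20,12.2,0.9],
  [0,0,0,17.3,30.6,16.1,0.9],
  [0,0,0,24.1,41.3,18.6,0.9],
  [0,0,0,30.9,52.3,19.5,0.9],
  [0,0,0,37.8,63.3,18.9,0.9],
  [0,0,0,43.4,72.3,17.2,0.9],
  [0,0,0,48.4,80.3,14.7,0.9],
  [0,0,0,48.4,80.3,14.7,0.9],
  [0,0,0,48.4,80.3,14.7,0.9],
  [0,0,0,48.4,80.3,14.7,0.9],
  [0,0,0,48.4,80.3,14.7,0.9],
  [0,0,0,48.4,80.3,14.7,0.9],
  [0,0,0,48.4,80.3,14.7,0.9],
])

```text
clock: 14.05
tool_pos: [0.421, 0.3891, 0.2065]
orientation: [179.9, -0.1, 147.6]
force: [-10.6, 6.7, 1.8]
opening: 0.0138
```

```bash
python3 - <<'E'
from h import *
a=shot('side')
print([(np.round(d['centre'],3).tolist(),round(d['confidence'],2)) for d in ctrl.search_frame(a,'ball_1_center')])
b=shot('scene')
print([(np.round(d['centre'],3).tolist(),round(d['confidence'],2)) for d in ctrl.search_frame(b,'ball_1_center')])
cv2.imwrite('pics/i.png',np.hstack([cv2.resize(x,(0,0),fx=2.6,fy=2.8,interpolation=2) for x in(b['pixels'][50:250,155:300],a['pixels'][40:240,185:335])]))
E
```

```text
[]
[]
```

View pics/i.png

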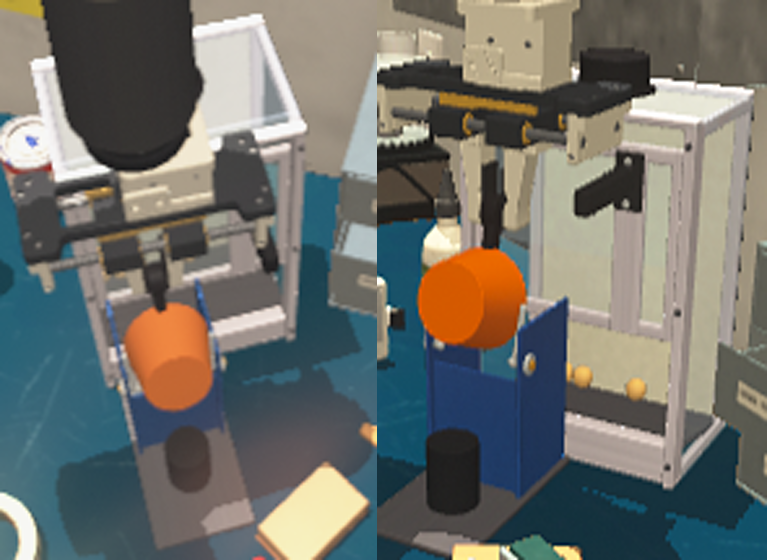

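Tipped to about 1.88 rad, and at least two or three balls are visible inside the hood near (570–636,370–388). I'll nudge nearer the stop and hold, so that all of them leave.

Call:
carry_out([
  [0,0,0,0.5,4.5,-1.4,0.9],
  [0,0,0,0.5,4.5,-1.4,0.9],
  [0,0,0,0.5,4.5,-1.4,0.9],
  [0,0,0,0.5,4.5,-1.4,0.9],
  [0,0,0,0.5,4.5,-1.4,0.9],
  [0,0,0,0.5,4.5,-1.4,0.9],
])

```text
clock: 15.0
tool_pos: [0.4222, 0.3916, 0.2057]
orientation: [-180.0, -0.0, 147.6]
force: [-7.8, -1.7, 6.7]
opening: 0.0141
```

Call:
carry_out([
  [0,0,0,-6.5,-11.9,3.9,0.9],
  [0,0,0,-13.1,-22.9,5.8,0.9],
  [0,0,0,-19.7,-34,6.1,0.9],
  [0,0,0,-26.3,-45,5,0.9],
  [0,0,0,-32.8,-56,2.3,0.9],
  [0,0,0,-39,-66.4,-1.9,0.9],
  [0,0,0,-45,-76.5,-7.6,0.9],
  [0,0,0,-50.6,-85.8,-14.6,0.9],
  [0,0,0,-55.7,-94.4,-22.8,0.9],
  [0,0,0,-60.3,-102.1,-32.2,0.9],
  [0,0,0,-64.2,-108.7,-42.6,0.9],
  [0,0,0,-67.6,-114.3,-53.9,0.9],
  [0,0,0,-70.1,-118.6,-65.8,0.9],
  [0,0,0,-71.7,-121.2,-76.1,0.9],
  [0,0,0,-72.7,-122.9,-85.7,0.9],
  [0,0,0,-73.1,-123.6,-93.2,0.9],
  [0,0,0,-73.3,-123.9,-98.6,0.9],
  [0,0,0,-73.3,-123.9,-101.8,0.9],
  [0,0,0,-73.3,-123.9,-101.8,0.9],
])

```text
clock: 17.38
tool_pos: [0.3493, 0.2674, 0.1045]
orientation: [-180.0, 0.1, 147.6]
force: [-11.7, -3.8, 29.6]
opening: 0.0141
```

The cup is on its rest, with some downward press. I'll ease that, release, and lift.

Call:
carry_out([
  [0,0,0,0,0,1.5,0.9],
  [0,0,0,0,0,2,0.9],
  [0,0,0,0,0,2,0.7],
  [0,0,0,0,0,2,0.5],
  [0,0,0,0,0,2,0.5],
  [0,0,0,0,0,2,0.5],
  [0,0,0,0,0,15,0.5],
  [0,0,0,0,0,40,0.5],
  [0,0,0,0,0,80,0.5],
  [0,0,0,0,0,98,0.5],
  [0,0,0,0,0,98,0.5],
])

```text
clock: 18.75
tool_pos: [0.3497, 0.2684, 0.2028]
orientation: [179.8, -0.0, 147.6]
force: [-0.1, -0.9, -0.3]
opening: 0.0438
```

```bash
python3 - <<'E'
from h import *
s,_=wshot();a=shot('side')
w=cv2.resize(s['pixels'][130:280,180:345],(0,0),fx=2.4,fy=3.2,interpolation=2)
b=cv2.resize(a['pixels'][50:210,195:335],(0,0),fx=2.8,fy=3,interpolation=2)
cv2.imwrite('pics/j.png',np.hstack([w,b]))
E
```

```text
(no output)
```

View pics/j.png

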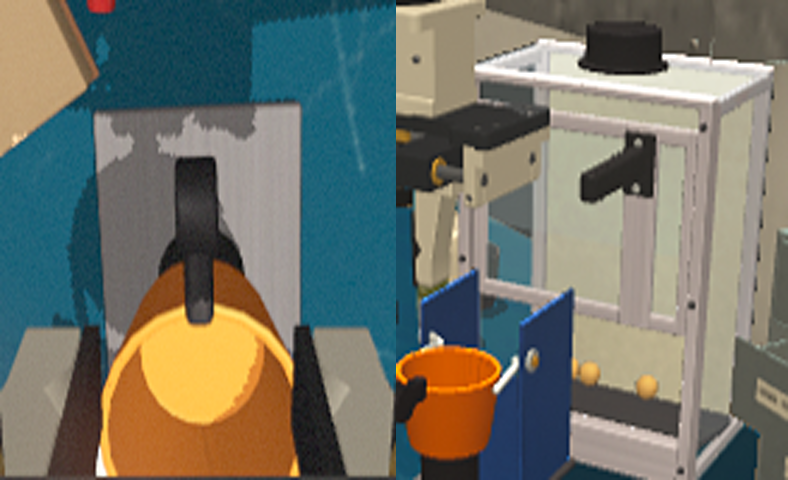

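The cup is empty and upright, and three balls show in the hood near (575–645,370–385). I'll check for the fourth (chute or hood) on the way back to the pull.

Call:
carry_out([
  [0,0,0,0,0,50,0.45],
  [0,0,0,10,0,100,0.45],
  [0,0,0,40,0,125,0.45],
  [0,0,0,75,0,125,0.45],
  [0,0,0,91,3,125,0.45],
  [0,0,0,91,3,125,0.45],
])

```text
clock: 19.6
tool_pos: [0.4403, 0.2703, 0.3239]
orientation: [-179.8, -0.0, 147.5]
force: [0.1, 1.2, -0.4]
opening: 0.0483
```

```bash
python3 - <<'E'
from h import *
s,_=wshot();a=shot('scene')
w=cv2.resize(s['pixels'][160:320,200:390],(0,0),fx=2.1,fy=2.6,interpolation=2)
b=cv2.resize(a['pixels'][60:210,160:290],(0,0),fx=2.9,fy=2.774,interpolation=2)
b=cv2.resize(b,(b.shape[1],w.shape[0]))
cv2.imwrite('pics/k.png',np.hstack([w,b]))
E
```

```text
(no output)
```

View pics/k.png

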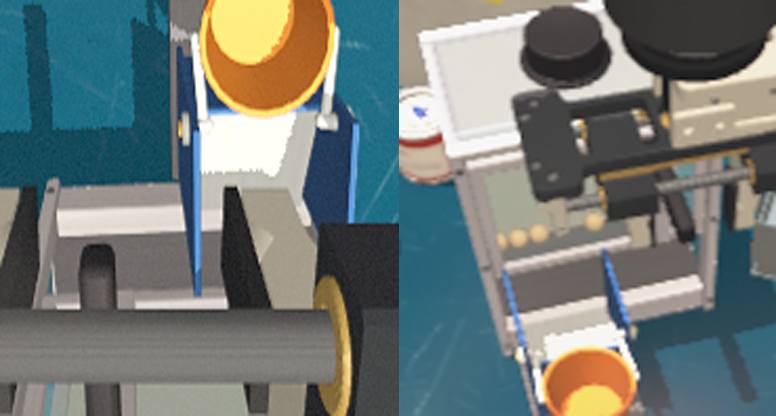

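All four balls lie at the back of the hood (right half, (503,240), (520,238), (540,233), (595,222)), and the chute is clear. Grip the pull again.

Call:
carry_out([
  [0,0,0,25,28,0,0.45],
  [0,0,0,51,57,0,0.45],
  [0,0,0,51,57,-30,0.45],
  [0,0,0,51,57,-60,0.45],
  [0,0,0,51,57,-85,0.45],
  [0,0,0,51,57,-94,0.45],
  [0,0,0,51,57,-94,0.45],
  [0,0,0,51,57,-94,0.6],
  [0,0,0,51,57,-94,0.7],
  [0,0,0,51,57,-94,0.8],
  [0,0,0,51,57,-94,0.9],
  [0,0,0,51,57,-94,0.9],
  [0,0,0,51,57,-94,0.9],
])

```text
clock: 21.32
tool_pos: [0.4915, 0.3274, 0.2318]
orientation: [180.0, 0.0, 147.6]
force: [1.5, -2.1, 1.6]
opening: 0.0142
```

Call:
carry_out([
  [0,0,0,0,0,-3,0.9],
  [0,0,0,0,0,-8,0.9],
  [0,0,0,0,0,-14,0.9],
  [0,0,0,0,0,-20,0.9],
  [0,0,0,0,0,-26,0.9],
  [0,0,0,0,0,-32,0.9],
  [0,0,0,0,0,-38,0.9],
  [0,0,0,0,0,-44,0.9],
  [0,0,0,0,0,-50,0.9],
  [0,0,0,0,0,-56,0.9],
  [0,0,0,0,0,-62,0.9],
  [0,0,0,0,0,-67,0.9],
  [0,0,0,0,0,-71,0.9],
  [0,0,0,0,0,-74,0.9],
  [0,0,0,0,0,-76,0.9],
  [0,0,0,0,0,-78,0.9],
  [0,0,0,0,0,-78,0.9],
])

```text
clock: 23.45
tool_pos: [0.4914, 0.3274, 0.153]
orientation: [-180.0, 0.0, 147.6]
force: [4.8, -3.1, 0.6]
opening: 0.014
```

Call:
carry_out([
  [0,0,0,0,0,-1,0.9],
  [0,0,0,0,0,-2,0.9],
  [0,0,0,0,0,-3,0.9],
  [0,0,0,0,0,-4,0.9],
  [0,0,0,0,0,-5,0.9],
  [0,0,0,0,0,-5,0.9],
])

```text
clock: 24.2
tool_pos: [0.4914, 0.3274, 0.1481]
orientation: [-180.0, 0.0, 147.6]
force: [5.3, -4.2, 1.0]
opening: 0.0138
```

Call:
carry_out([
  [0,0,0,0,0,-1,0.9],
  [0,0,0,0,0,-2,0.9],
  [0,0,0,0,0,-2,0.9],
])

```text
clock: 24.58
tool_pos: [0.4914, 0.3274, 0.1462]
orientation: [180.0, 0.0, 147.6]
force: [4.3, -3.4, 1.5]
opening: 0.0143
```

Call:
carry_out([
  [0,0,0,0,0,-1,0.9],
  [0,0,0,0,0,-2,0.9],
  [0,0,0,0,0,-2,0.9],
])

```text
clock: 24.95
tool_pos: [0.4915, 0.3274, 0.1454]
orientation: [180.0, 0.1, 147.6]
force: [1.2, -3.3, 10.1]
opening: 0.0144
```

Contact at TCP z ≈ 0.145, the expected shut height. I'll relieve, release, and rise straight up.

Call:
carry_out([
  [0,0,0,0,0,0.5,0.9],
  [0,0,0,0,0,0.5,0.75],
  [0,0,0,0,0,0.5,0.6],
  [0,0,0,0,0,0.5,0.55],
  [0,0,0,0,0,0.5,0.55],
  [0,0,0,0,0,10,0.55],
  [0,0,0,0,0,35,0.55],
  [0,0,0,0,0,80,0.55],
  [0,0,0,0,0,130,0.55],
  [0,0,0,-40,-50,180,0.55],
  [0,0,0,-90,-100,180,0.55],
  [0,0,0,-140,-150,180,0.55],
  [0,0,0,-140,-150,180,0.55],
])

```text
clock: 26.58
tool_pos: [0.3495, 0.1755, 0.3259]
orientation: [179.8, 0.0, 147.6]
force: [-0.6, 0.7, 0.1]
opening: 0.0392
```

```bash
python3 - <<'E'
from h import *
a=shot('side');b=shot('scene')
cv2.imwrite('pics/l.png',np.hstack([cv2.resize(x,(390,560),interpolation=2) for x in(b['pixels'][50:250,155:300],a['pixels'][45:245,185:330])]))
for s in(a,b):
  for l in('sanding_block','flat_brush'): print(l,[np.round(d['centre'],3).tolist() for d in ctrl.search_frame(s,l)[:1]])
E
```

```text
sanding_block [[0.409, 0.216, 0.024]]
flat_brush [[0.56, 0.089, 0.01]]
sanding_block [[0.427, 0.202, 0.026]]
flat_brush []
```

View pics/l.png

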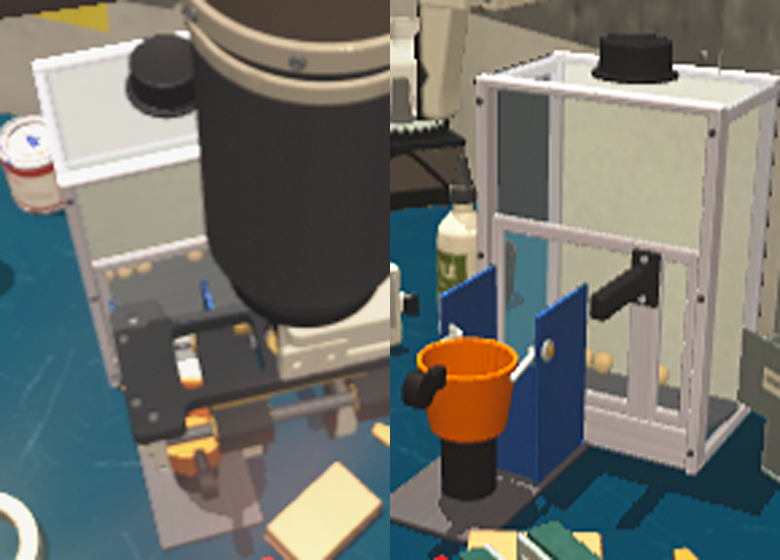

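The sash is down on its sill, the cup is upright, the balls are inside, and the arm is clear. Handing in.

```bash
python3 -c "
from plant import ctrl
print(ctrl.close_job(), ctrl.get_obs()['clock'])"
```

```text
the job is handed in; nothing more can be done
the job is handed in; nothing more can be done
```

The job is done and handed in at about 27 s on the robot's clock, against the 67 s limit.

- **Raising the sash:** I raised it by its pull to the upper stop, where the force rose to about 25 N, then backed off about 5 mm and let go.
- **Tipping the cup:** I swung it by its tab to about 1.9 rad, held it, and swung it back to stand upright on its rest. On landing it pressed on the rest with about 30 N for a moment, so the set-down was less gentle than I meant. I eased that before letting go.
- **Shutting the sash:** I lowered it slowly until it touched at a tool height of 0.145 m. The height expected from the stop, less the 90 mm travel, was 0.146 m.

**Last checks:**
- Before the sash was lowered, all four balls showed at the back of the hood, with the cup and chute empty.
- The final pictures show the sash on its sill, the cup upright and the arm clear. Not every ball shows in them.
- The sanding block is within about 3 mm of where it started in both views.
- The brush is within about 1 mm in the side view. The overhead view did not find it, because the arm was in the way.

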